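# Open the mirror light's battery box

### The job

The cells of the shaving mirror's light need changing. On the rectangular battery box, loosen the two captive thumbscrews one after the other by turning each a quarter turn anticlockwise, until its wing lies parallel to the end edge of the cover; then lift the cover plate off by its bar and lay it flat, without dropping it, in the middle of the clear half of the teak tray (the half near the robot) and let go. Do not touch the round soap-pump unit, which has the same screws, and do not push the black shaving bowl about.

Things in the scene. Friction and masses are not known exactly. Their poses are not given: they have to be found in the camera images.
- screw_a_grip (a point): Captive steel thumbscrew on the cover's +y end: an upright wing 36 long, 10 thick, 31 mm tall, over an oblong foot (42 x 12 x 4 mm) in the same line that hooks over the cover's end. Point: on the turning axis, 14 mm below the wing's top, 23.5 mm above the foot's top, 78 mm from the cover's middle. Axes turn with it: y along the wing, x across its thickness (pinch along x), z up.
- screw_a (a joint): Angle (rad) of the thumbscrew at screw_a_grip, growing anticlockwise seen from above. 0 = tight, wing along the box's length; 1.57 (quarter turn) = wing across the box, parallel to the cover's end edge: this end is free. Hard stop at 1.6. Starts at 0 to 0.25. Needs 0.06 N m, stays where it is left.
- screw_b_grip (a point): Captive steel thumbscrew on the cover's -y end: an upright wing 36 long, 10 thick, 31 mm tall, over an oblong foot (42 x 12 x 4 mm) in the same line that hooks over the cover's end. Point: on the turning axis, 14 mm below the wing's top, 23.5 mm above the foot's top, 78 mm from the cover's middle. Axes turn with it: y along the wing, x across its thickness (pinch along x), z up.
- screw_b (a joint): Angle (rad) of the thumbscrew at screw_b_grip, growing anticlockwise seen from above. 0 = tight, wing along the box's length; 1.57 (quarter turn) = wing across the box, parallel to the cover's end edge: this end is free. Hard stop at 1.6. Starts at 0 to 0.25. Needs 0.06 N m, stays where it is left.
- battery_box: The fixed rectangular white battery box, 86 (x) x 186 (y) mm, 45 mm tall. Origin: centre of its underside; y along its length, towards screw_a. The cover lies flush in its top with 2 mm play all round, in a recess 5 mm deep; the screw wings at its two ends stand 43 mm above the cover.
- cover_grip (a point): Grip point of the loose aluminium cover (about 0.18 kg): a plate 70 (x) x 130 (y) x 5 mm with a bar in its middle, 40 mm long along x, 12 mm thick along y, 36 mm tall. The point lies in the bar's middle, 22 mm above the plate's top face, 27 mm above its underside. Pinch the bar along y. Axes: y along the plate, towards screw_a; z up.
- tray_spot (a point): Middle of the clear near half of the fixed teak tray (360 x 240 mm, rim 26 mm high): on its floor, 8 mm above the counter, 95 mm from its near outer edge. x points away from the robot along the tray, y across it, z up. Clear floor: 80 mm each way along x, 110 mm along y. The far half holds bowl, shaver handle and clipped guard combs.
- soap_unit: Look-alike to leave alone: the fixed round white soap-pump unit, 196 mm across, with the same two thumbscrews and bar, 88 mm tall in all. Origin: centre of its underside. It stands on the other side of the tray from the battery box, left or right by chance.
- bowl: Black ceramic shaving bowl, 96 mm across the rim, 52 mm tall, loose, standing in the far half of the tray. Origin: centre of its underside.
There are look-alikes about, which are no part of the job. There is more than one size of the battery_box; the job needs the smaller.

How it is judged:
By the outcome, as a careful person would: the job done as asked, in the order asked, and still so for the second after the job is handed in, with the robot touching nothing.
It also fails if it takes over 72 s, if anything falls off the work surface, if the arm or the gripper's body presses on something with over 40 N, if the wrist force passes 120 N, or if a joint passes its speed limit or range.

### The arm

A 6-joint arm with a two-finger parallel gripper is mounted at the origin on the work surface. World frame = base frame: x ahead of the robot, y to its left, z up, the work surface at z = 0. Lengths are in mm, angles in rad, forces in N, time in s.
With the tool pointing down it reaches from about 300 to 875 mm from the base axis. Payload 6.4 kg.
Tool frame: the origin (TCP) lies midway between the tips of the shut fingers; the grasp point (between the pads) lies 19 mm behind it (pinch_z is the distance from the TCP to the grasp point, in mm); z points along the fingers, y is the line along which they close (so a half turn about z gives the same grasp; the last joint's range is limited). The gripper opens to 88 mm and grips with 3 to 60 N. Pads are 18 mm wide; open, the fingers measure 123 mm over their backs; the gripper's body (75 mm by 187 mm) begins 45 mm behind the grasp point.
Start: joints at [-1.485, 0.181, 1.607, -0, 1.354, -0.206], TCP at [165.43, -550.703, 238.714] pointing down, gripper open.
Joint ranges: [-2.99, 2.99], [-0.89, 2.07], [0.3, 2.58], [-1.14, 4.28], [0, 2.63], [-3.12, 3.12]. Speed limits (rad/s): [2.57, 2.57, 3.01, 3.14, 3.14, 3.14].

### API

Orientations are given as a rotation vector (axis times angle).
In Python, from workcell import get_obs, snapshot, calibration, close_job, outline_of, pinch_z gives the robot as it stands.
- The arm moves only by the tool jog_arm, never from a script. Its argument "increments" is a list of rows, each an object with "offset": the shift along the tool's x, y, z in mm, a list of three; "angular": the turn, a rotation vector about the tool's x, y, z in rad, a list of three; "jaw": the finger opening in mm, from 0 to 88.1. In form: [{"offset": [tx, ty, tz], "angular": [rx, ry, rz], "jaw": jaw}, ...]. A call has 1 to 8 rows; each row is the pose to reach, as a shift and turn from the pose commanded when the call began, along the tool's axes at that moment; what a row does not reach only later rows make up. A row lasts 1/10 s, in which the tool goes at most 50 mm and 8.59 degrees, less where a joint would pass 70% of its speed; a pose out of reach is approached as far as the arm can. A call with a gripper value outside its range is refused whole. The fingers move at their own pace and stop on an object; the grip force is fixed at half the most. Time passes only in rows, so rows that repeat a pose let the fingers close. It gives the time, the measured TCP pose, the force, the opening and the grip force at its end, in the units of the state.
- get_obs(): the state, without advancing time (a new reading comes with each control period).
- snapshot(name): name is "scene" or "top" or "wrist"; returns (picture, depth): 420x560x3 uint8, red, green, blue; 420x560 float32, mm along the optical axis (not along the pixel's ray), 0 where there is no reading.
- calibration(name): a dict with "intrinsics" (3x3 intrinsics, pixels), "R" (3x3) and "t" (3): a world point X has camera coordinates R X + t. Camera axes: x right, y down, z forward; pixel columns grow to the right and rows downward; lengths in mm; the calibration is good to about 2 mm. A picture is of the moment at which its call begins: read the wrist's pose just before it. calibration takes no time and is no camera call; for the wrist camera it gives the pose at the moment of the call.
- close_job(): hands the job in; it is judged then, once.
Trained networks look in the newest picture that a camera, given by its name, has taken for a name from the list of things; names that differ only in an ending like _2 or _b are one class to them, and where a whole thing is asked for, a point or a joint stands for the part that bears it (a point fixed in the world has none). Each returns a list of dicts, best first, with "p" (0 to 1); they miss things now and then, are a little off and sometimes report something else, mostly with a low value. They report only what shows in the picture. A call takes as long as a camera call. They do not tell look-alikes from the thing itself.
- outline_of(name, camera): "region" (420x560 bool, what is visible of it) and "point" ([row, column] in pixels, amid what is visible of it).
The state is a dict: "time_s": time; "joint_pos": joint angles; "joint_vel": joint speeds; "tau": joint torques, N m; "position": TCP position; "ee_rot": TCP orientation; "ft_force": force on the tool from outside, world axes, zero at the start; "torque": the same for the moment, N m; "finger_gap": finger opening in mm; "finger_force": force on a finger pad.
Only numpy, scipy, OpenCV 4.12 (cv2) and the standard library are available. Lean on these libraries where they do the work, as an engineer would, in place of code of your own. Each camera call takes 0.05 s, during which the arm holds its last target. There are 200 camera calls.

## Working session

There is one attempt and no reset: what is moved stays moved. The work goes in short steps, Python scripts to look and compute and a tool call to move; the robot and the scene stay as the last step left them, time stands still between calls to the robot, and variables do not carry over. Pictures are saved under pics/ and viewed, at most 10 in all, crops included, and the job is handed in when it is done.

Besides the shell and the picture viewer there is one more tool, called after "Call:" as name([rows], argument=value, ...), one row to a line, values as JSON. jog_arm: Moves the arm, as the interface text tells. Its arguments: {"type":"object","properties":{"increments":{"type":"array","items":{"type":"object","properties":{"offset":{"type":"array","items":{"type":"number"}},"angular":{"type":"array","items":{"type":"number"}},"jaw":{"type":"number"}}}}},"required":["increments"]}

```bash
mkdir -p pics; cat > h.py <<'E'
import numpy as np, cv2
from workcell import *
def snap(n,f=None):
    im,d=snapshot(n)
    if f: cv2.imwrite('pics/'+f,im[:,:,::-1])
    return im,d
def world(n,d,cal=None):
    c=cal or calibration(n);K=c['intrinsics'];R=np.array(c['R']);t=np.array(c['t'])
    v,u=np.mgrid[:420,:560]
    P=np.stack([(u-K[0][2])/K[0][0]*d,(v-K[1][2])/K[1][1]*d,d],-1)
    return (P-t)@R
E
python3 - <<'E'
from h import *
im,d=snap('top','top1.png');W=world('top',d)
np.save('W.npy',W)
for n in ['battery_box','screw_a_grip','cover_grip','soap_unit','bowl']:
    for o in outline_of(n,'top')[:6]:
        r=o['region']&(d>0);print(n,round(o['p'],2),np.round(o['point']),np.round(np.median(W[r],0)),r.sum())
im,d=snap('scene','scene1.png')
print(get_obs()['position'],get_obs()['ee_rot'],pinch_z, get_obs()['time_s'])
E
```

```text
battery_box 0.75 [280. 407.] [ 299. -316.   53.] 5112
battery_box 0.74 [189. 392.] [ 549. -300.   45.] 1147
screw_a_grip 0.74 [289. 369.] [ 289. -203.  116.] 224
screw_a_grip 0.5 [194. 389.] [ 531. -253.   87.] 60
cover_grip 0.57 [184. 413.] [ 550. -326.   46.] 1228
soap_unit 0.93 [185. 170.] [547. 313.  43.] 4459
bowl 0.91 [141. 265.] [671.  62.  34.] 1047
[ 165.40763344 -550.57798678  238.52552007] [-3.10783008e+00 -4.56709835e-01  5.17712396e-05] 18.700000000000003 0.35
```

View pics/top1.png

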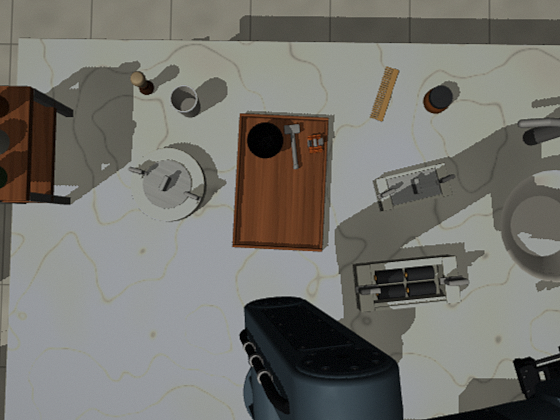

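View pics/scene1.png

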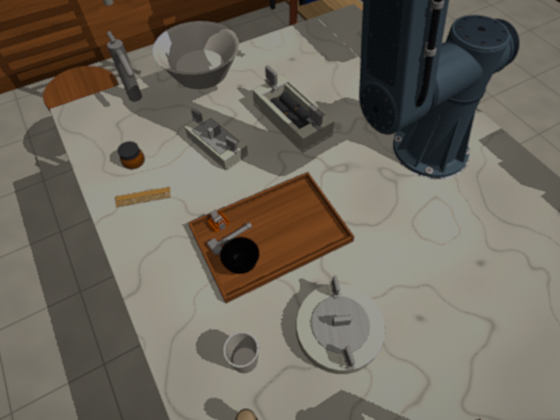

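The top view has three candidates: the covered small rectangular box at (188,413), a larger open box showing its cells at (280,407), and the round soap unit at (185,170). I choose (188,413), because it is the smaller rectangular box and has a cover and bar.

```bash
python3 - <<'E'
from h import *
W=np.load('W.npy')
v,u=np.mgrid[:420,:560]
m=(abs(v-186)<35)&(u>360)&(u<470)&(W[...,2]>34)&(W[...,2]<56)
P=W[m];print(m.sum(),cv2.minAreaRect(P[:,:2].astype(np.float32)),np.median(P[:,2]))
m2=(abs(v-186)<35)&(u>360)&(u<470)&(W[...,2]>62)&(W[...,2]<110)
for p,a,b in zip(W[m2].round(),u[m2],v[m2]): pass
Q=W[m2][:,:].astype(np.float32)
_,l,c=cv2.kmeans(Q[:,:2].copy(),3,None,(3,50,.1),5,0)
for i in range(3):
    q=Q[l[:,0]==i];print(c[i],len(q),q[:,2].max(),cv2.minAreaRect(q[:,:2].copy()))
# tray
hsv=cv2.cvtColor(cv2.imread('pics/top1.png'),cv2.COLOR_BGR2HSV)
m=(u>225)&(u<338)&(v>105)&(v<258)&(hsv[...,1]>100)&(hsv[...,0]<20)
P=W[m];print('tray',m.sum(),cv2.minAreaRect(P[:,:2].astype(np.float32)),np.percentile(P[:,2],[5,50,95]))
z=P[P[:,2]>20];print(cv2.minAreaRect(z[:,:2].astype(np.float32)))
from scipy.spatial.transform import Rotation as R
print(R.from_rotvec(get_obs()['ee_rot']).as_matrix().round(3))
c=calibration('wrist');print(np.array(c['R']).round(2),-np.array(c['R']).T@np.array(c['t']))
im=cv2.imread('pics/top1.png')[145:230,350:475];cv2.imwrite('pics/c1.png',cv2.resize(im,None,fx=6,fy=6,interpolation=2))
E
```

```text
2096 ((549.7805786132812, -328.06378173828125), (86.06236267089844, 191.95126342773438), 14.420286178588867) 45.26618273871141
[ 530.212   -253.28114] 66 92.62689 ((529.9774169921875, -255.1231689453125), (11.643877983093262, 35.24726867675781), 24.910888671875)
[ 549.80237 -328.9608 ] 102 87.51767 ((549.93798828125, -330.51177978515625), (38.854286193847656, 14.365942001342773), 11.246851921081543)
[ 568.68744 -402.98105] 73 92.36681 ((568.6082763671875, -405.5556945800781), (11.587167739868164, 37.00776672363281), 24.438817977905273)
tray 10638 ((559.3814086914062, 21.467483520507812), (241.08912658691406, 360.2179260253906), 87.82868194580078) [ 4.80507052  9.25427267 27.48433131]
((560.005615234375, 20.12377166748047), (238.4940185546875, 358.844482421875), 87.81689453125)
[[ 0.958  0.288 -0.   ]
 [ 0.288 -0.958  0.   ]
 [ 0.    -0.    -1.   ]]
[[ 0.29 -0.96 -0.  ]
 [-0.92 -0.28  0.28]
 [-0.27 -0.08 -0.96]] [ 235.95845695 -528.46036517  384.04647821]
```

View pics/c1.png

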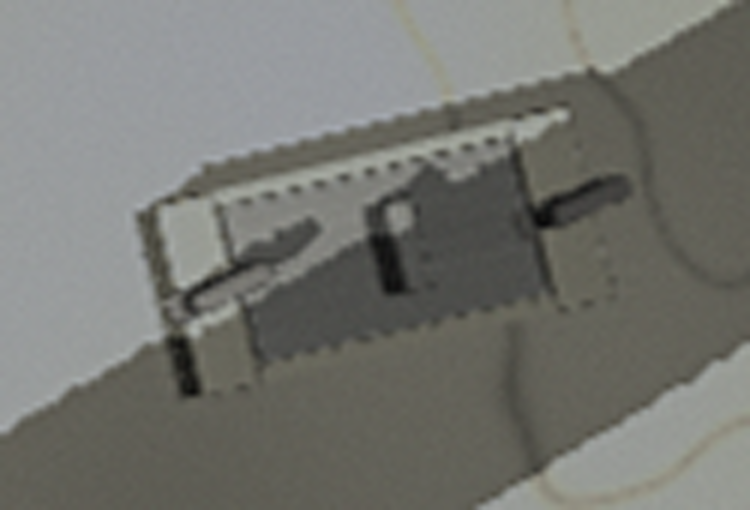

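The crop confirms it: the small rectangular box has its cover and bar, with wings about 10° from its length. Next I go above the near screw.

```bash
cat >> h.py <<'E'
from scipy.spatial.transform import Rotation as Ro
def go(x,y,z,yaw):
    o=get_obs();M=Ro.from_rotvec(o['ee_rot'])
    a=np.radians(yaw);c,s=np.cos(a),np.sin(a)
    T=Ro.from_matrix([[c,s,0],[s,-c,0],[0,0,-1]])
    print('off',(M.inv().apply(np.array([x,y,z])-o['position'])).round(1),'ang',(M.inv()*T).as_rotvec().round(3))
E
python3 -c "
from h import *
go(530.3,-253,190,-65.5)"
```

```text
off [ 435.1 -180.    48.6] ang [-0.     0.     1.435]
```

Call:
jog_arm([
  {"offset":[435,-180,48.6],"angular":[0,0,1.435],"jaw":60},
  {"offset":[435,-180,48.6],"angular":[0,0,1.435],"jaw":60},
  {"offset":[435,-180,48.6],"angular":[0,0,1.435],"jaw":60},
  {"offset":[435,-180,48.6],"angular":[0,0,1.435],"jaw":60},
  {"offset":[435,-180,48.6],"angular":[0,0,1.435],"jaw":60},
  {"offset":[435,-180,48.6],"angular":[0,0,1.435],"jaw":60},
  {"offset":[435,-180,48.6],"angular":[0,0,1.435],"jaw":60},
  {"offset":[435,-180,48.6],"angular":[0,0,1.435],"jaw":60},
])

```text
time_s: 1.15
position: [451.4, -318.1, 200.9]
ee_rot: [2.881, -1.252, 0.001]
ft_force: [0.1, -1.5, -0.0]
finger_gap: 60.1
finger_force: 0.0
```

```bash
python3 -c "
from h import *
go(530.3,-253,190,-65.5)"
```

```text
off [   6.2 -102.1   10.9] ang [-0.    -0.001  0.323]
```

Call:
jog_arm([
  {"offset":[6,-102,10.9],"angular":[0,0,0.323],"jaw":60},
  {"offset":[6,-102,10.9],"angular":[0,0,0.323],"jaw":60},
  {"offset":[6,-102,10.9],"angular":[0,0,0.323],"jaw":60},
  {"offset":[6,-102,10.9],"angular":[0,0,0.323],"jaw":60},
  {"offset":[6,-102,10.9],"angular":[0,0,0.323],"jaw":60},
  {"offset":[6,-102,10.9],"angular":[0,0,0.323],"jaw":60},
])

```text
time_s: 1.75
position: [527.8, -254.7, 190.1]
ee_rot: [2.647, -1.692, 0.0]
ft_force: [-0.3, -0.4, 0.1]
finger_gap: 60.0
finger_force: 0.0
```

```bash
cat > look.py <<'E'
import sys
from h import *
cal=calibration('wrist');im,d=snap('wrist',sys.argv[1]);W=world('wrist',d,cal);np.save('Ww.npy',W)
def cl(lo,hi,k=None):
    m=((W[...,2]>lo)&(W[...,2]<hi)&(d>0)&(abs(W[...,0]-550)<90)&(abs(W[...,1]+328)<125)).astype(np.uint8)
    n,l,s,c=cv2.connectedComponentsWithStats(m)
    for i in range(1,n):
        if s[i,4]>80:
            q=W[l==i].astype(np.float32);print(lo,hi,'px',c[i].round(),s[i,4],'z',np.percentile(q[:,2],[50,95]).round(1),cv2.minAreaRect(q[:,:2].copy()))
cl(35,56);cl(74,115)
o=get_obs();print(o['position'],o['time_s'])
E
python3 look.py w1.png
```

```text
35 56 px [297. 110.] 18043 z [44.5 45.9] ((548.2243041992188, -331.2568664550781), (86.14298248291016, 188.83477783203125), 14.41312026977539)
74 115 px [318.  20.] 618 z [86.9 88.6] ((565.205810546875, -400.7845458984375), (10.17080307006836, 26.271404266357422), 24.713924407958984)
74 115 px [297. 122.] 732 z [80.2 81.5] ((547.9046020507812, -330.03143310546875), (39.842716217041016, 12.013446807861328), 14.371679306030273)
74 115 px [280. 212.] 485 z [86.9 88.3] ((528.7501831054688, -255.15127563476562), (9.705238342285156, 34.91266632080078), 24.81825828552246)
[ 527.74476001 -254.84891228  190.19919919] 1.8
```

View pics/w1.png

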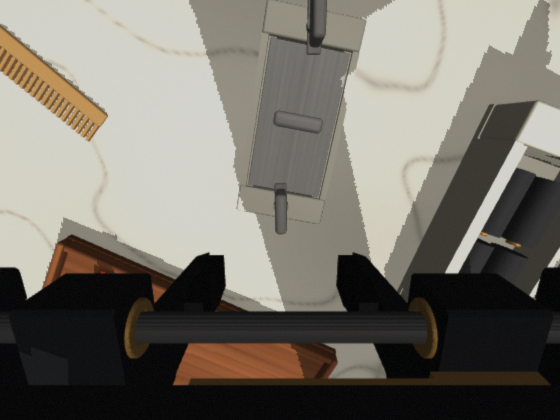

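The wrist view shows the covered box, with wing A at (280,212), the bar at (297,122) and wing B at (318,20). Wing A is at (528.6,-255.0), and the wing and grip directions agree, so I descend.

```bash
python3 -c "
from h import *
go(528.6,-254.9,56,-65.2)"
```

```text
off [  0.4  -0.8 134.2] ang [ 0. -0. -0.]
```

Call:
jog_arm([
  {"offset":[0.4,-0.8,50],"angular":[0,0,0],"jaw":50},
  {"offset":[0.4,-0.8,90],"angular":[0,0,0],"jaw":50},
  {"offset":[0.4,-0.8,120],"angular":[0,0,0],"jaw":50},
  {"offset":[0.4,-0.8,134],"angular":[0,0,0],"jaw":50},
  {"offset":[0.4,-0.8,134],"angular":[0,0,0],"jaw":50},
  {"offset":[0.4,-0.8,134],"angular":[0,0,0],"jaw":50},
])

```text
time_s: 2.4
position: [529.9, -254.9, 57.3]
ee_rot: [2.646, -1.693, 0.003]
ft_force: [-0.3, -0.1, 0.9]
finger_gap: 49.9
finger_force: 0.0
```

Call:
jog_arm([
  {"offset":[0,0,0],"angular":[0,0,0],"jaw":4},
  {"offset":[0,0,0],"angular":[0,0,0],"jaw":4},
  {"offset":[0,0,0],"angular":[0,0,0],"jaw":4},
  {"offset":[0,0,0],"angular":[0,0,0],"jaw":4},
  {"offset":[0,0,0],"angular":[0,0,0],"jaw":4},
  {"offset":[0,0,0],"angular":[0,0,0],"jaw":4},
])

```text
time_s: 3.0
position: [528.0, -254.6, 56.3]
ee_rot: [2.645, -1.69, -0.003]
ft_force: [-7.9, -3.4, 5.2]
finger_gap: 10.9
finger_force: 30.0
```

Call:
jog_arm([
  {"offset":[0,0,0],"angular":[0,0,-0.1],"jaw":4},
  {"offset":[0,0,0],"angular":[0,0,-0.2],"jaw":4},
  {"offset":[0,0,0],"angular":[0,0,-0.3],"jaw":4},
  {"offset":[0,0,0],"angular":[0,0,-0.4],"jaw":4},
  {"offset":[0,0,0],"angular":[0,0,-0.5],"jaw":4},
  {"offset":[0,0,0],"angular":[0,0,-0.6],"jaw":4},
  {"offset":[0,0,0],"angular":[0,0,-0.7],"jaw":4},
  {"offset":[0,0,0],"angular":[0,0,-0.7],"jaw":4},
])

```text
time_s: 3.8
position: [527.7, -255.1, 56.3]
ee_rot: [3.066, -0.676, -0.005]
ft_force: [-9.4, -3.4, 5.0]
finger_gap: 11.1
finger_force: 30.0
```

Call:
jog_arm([
  {"offset":[0,0,0],"angular":[0,0,-0.1],"jaw":4},
  {"offset":[0,0,0],"angular":[0,0,-0.2],"jaw":4},
  {"offset":[0,0,0],"angular":[0,0,-0.3],"jaw":4},
  {"offset":[0,0,0],"angular":[0,0,-0.4],"jaw":4},
  {"offset":[0,0,0],"angular":[0,0,-0.5],"jaw":4},
  {"offset":[0,0,0],"angular":[0,0,-0.6],"jaw":4},
  {"offset":[0,0,0],"angular":[0,0,-0.7],"jaw":4},
  {"offset":[0,0,0],"angular":[0,0,-0.7],"jaw":4},
])

```text
time_s: 4.6
position: [527.7, -255.7, 56.3]
ee_rot: [3.112, 0.416, -0.006]
ft_force: [-8.9, -7.1, 4.8]
finger_gap: 11.4
finger_force: 30.0
```

```bash
python3 -c "
from h import *
o=get_obs();print(o['torque'],o['joint_pos'])
go(528,-254.6,56,14.4)"
```

```text
[-1.0725277   1.50432561  0.01652082] [-0.65139083  0.43035662  1.69558539 -0.00460274  1.01677484  0.65626794]
off [ 0.6 -1.   0.3] ang [0.002 0.004 0.014]
```

Call:
jog_arm([
  {"offset":[0,0,0],"angular":[0,0,0],"jaw":45},
  {"offset":[0,0,0],"angular":[0,0,0],"jaw":45},
  {"offset":[0,0,0],"angular":[0,0,0],"jaw":45},
  {"offset":[0,0,0],"angular":[0,0,0],"jaw":45},
  {"offset":[0,0,-40],"angular":[0,0,0],"jaw":45},
  {"offset":[0,0,-80],"angular":[0,0,0],"jaw":45},
  {"offset":[0,0,-130],"angular":[0,0,0],"jaw":45},
  {"offset":[0,0,-134],"angular":[0,0,0.1],"jaw":45},
])

```text
time_s: 5.4
position: [532.8, -255.9, 197.5]
ee_rot: [3.124, 0.253, 0.014]
ft_force: [0.9, -0.1, 0.2]
finger_gap: 44.9
finger_force: 0.0
```

```bash
python3 -c "
from h import *
go(555,-350,190,-65.2)"
```

```text
off [ 6.7 96.4  8.4] ang [ 0.002 -0.013  1.3  ]
```

Call:
jog_arm([
  {"offset":[0,0,6],"angular":[0,0,1.3],"jaw":50},
  {"offset":[0,0,6],"angular":[0,0,1.3],"jaw":50},
  {"offset":[0,0,6],"angular":[0,0,1.3],"jaw":50},
  {"offset":[0,0,6],"angular":[0,0,1.3],"jaw":50},
  {"offset":[0,0,6],"angular":[0,0,1.3],"jaw":50},
  {"offset":[0,0,6],"angular":[0,0,1.3],"jaw":50},
  {"offset":[0,0,6],"angular":[0,0,1.3],"jaw":50},
  {"offset":[0,0,6],"angular":[0,0,1.3],"jaw":50},
])

```text
time_s: 6.2
position: [529.4, -253.5, 183.9]
ee_rot: [-2.724, 1.565, 0.0]
ft_force: [1.1, 0.2, 0.2]
finger_gap: 50.0
finger_force: 0.0
```

```bash
python3 look.py w2.png; python3 -c "
from h import *
go(567.3,-405.5,190,-65.2)"
```

```text
35 56 px [309. 110.] 18346 z [44.5 46. ] ((548.0654907226562, -331.5835876464844), (86.5984878540039, 189.22378540039062), 14.407415390014648)
74 115 px [341.  21.] 697 z [86.8 88.5] ((565.4732666015625, -401.3369445800781), (10.341987609863281, 27.311962127685547), 24.574359893798828)
74 115 px [309. 123.] 774 z [80.2 81.5] ((548.0625, -329.9856262207031), (39.730220794677734, 12.005441665649414), 14.43956470489502)
74 115 px [283. 214.] 584 z [86.9 88.2] ((528.625732421875, -254.68402099609375), (35.94453430175781, 10.383271217346191), 14.607202529907227)
[ 529.41988925 -253.51359097  183.86657953] 6.25
off [150.7  42.6  -6.2] ang [-0.     0.     0.087]
```

Screw A is now at 1.57. On to B.

Call:
jog_arm([
  {"offset":[50,14,0],"angular":[0,0,0.087],"jaw":50},
  {"offset":[95,27,0],"angular":[0,0,0.087],"jaw":50},
  {"offset":[130,37,0],"angular":[0,0,0.087],"jaw":50},
  {"offset":[150.7,42.6,0],"angular":[0,0,0.087],"jaw":50},
  {"offset":[150.7,42.6,0],"angular":[0,0,0.087],"jaw":50},
  {"offset":[150.7,42.6,0],"angular":[0,0,0.087],"jaw":50},
])

```text
time_s: 6.85
position: [569.0, -404.6, 183.3]
ee_rot: [-2.658, 1.672, 0.002]
ft_force: [0.2, -0.2, -0.9]
finger_gap: 50.2
finger_force: 0.0
```

```bash
python3 look.py w3.png; python3 -c "
from h import *
go(567.3,-405.5,56,-65.2)"
```

```text
35 56 px [275. 245.] 8690 z [44.5 45.9] ((553.4716186523438, -352.0319519042969), (86.23237609863281, 153.71084594726562), 14.619582176208496)
35 56 px [281. 347.] 201 z [44.7 50. ] ((502.08770751953125, -253.74554443359375), (35.23062515258789, 15.49161148071289), 14.729788780212402)
74 115 px [284. 214.] 506 z [87.  88.4] ((567.6464233398438, -405.95794677734375), (9.487133979797363, 35.664371490478516), 25.691030502319336)
74 115 px [267. 291.] 560 z [80.  81.3] ((548.2279663085938, -330.7140197753906), (39.61415481567383, 12.414554595947266), 13.237344741821289)
74 115 px [253. 361.] 592 z [85.1 87.9] ((528.8226318359375, -255.10064697265625), (35.84862518310547, 10.833915710449219), 13.893440246582031)
[ 569.09847795 -403.93409374  183.48821963] 6.9
off [  0.8   2.3 127.5] ang [0.    0.002 0.015]
```

Call:
jog_arm([
  {"offset":[0.8,1.8,50],"angular":[0,0,0.01],"jaw":50},
  {"offset":[0.8,1.8,90],"angular":[0,0,0.01],"jaw":50},
  {"offset":[0.8,1.8,115],"angular":[0,0,0.01],"jaw":50},
  {"offset":[0.8,1.8,127],"angular":[0,0,0.01],"jaw":50},
  {"offset":[0.8,1.8,127],"angular":[0,0,0.01],"jaw":50},
  {"offset":[0.8,1.8,127],"angular":[0,0,0.01],"jaw":50},
])

```text
time_s: 7.5
position: [568.9, -406.8, 58.7]
ee_rot: [2.65, -1.686, 0.003]
ft_force: [-0.6, 0.1, 1.0]
finger_gap: 50.4
finger_force: 0.0
```

Call:
jog_arm([
  {"offset":[0,0,0],"angular":[0,0,0],"jaw":4},
  {"offset":[0,0,0],"angular":[0,0,0],"jaw":4},
  {"offset":[0,0,0],"angular":[0,0,0],"jaw":4},
  {"offset":[0,0,0],"angular":[0,0,0],"jaw":4},
  {"offset":[0,0,0],"angular":[0,0,0],"jaw":4},
  {"offset":[0,0,0],"angular":[0,0,0],"jaw":4},
])

```text
time_s: 8.1
position: [567.5, -407.2, 57.2]
ee_rot: [2.649, -1.688, -0.001]
ft_force: [-3.7, -0.8, 3.2]
finger_gap: 10.7
finger_force: 30.0
```

```bash
python3 -c "
from h import *
go(567.3,-405.5,56,15.1)"
```

```text
off [-1.6 -0.5  1.2] ang [ 1.000e-03  1.000e-03 -1.398e+00]
```

Call:
jog_arm([
  {"offset":[-0.7,0,0],"angular":[0,0,-0.1],"jaw":4},
  {"offset":[-1.4,0,0],"angular":[0,0,-0.2],"jaw":4},
  {"offset":[-1.4,0,0],"angular":[0,0,-0.3],"jaw":4},
  {"offset":[-1.4,0,0],"angular":[0,0,-0.4],"jaw":4},
  {"offset":[-1.4,0,0],"angular":[0,0,-0.5],"jaw":4},
  {"offset":[-1.4,0,0],"angular":[0,0,-0.6],"jaw":4},
  {"offset":[-1.4,0,0],"angular":[0,0,-0.7],"jaw":4},
  {"offset":[-1.4,0,0],"angular":[0,0,-0.7],"jaw":4},
])

```text
time_s: 8.9
position: [567.7, -406.8, 57.3]
ee_rot: [3.066, -0.676, 0.003]
ft_force: [0.7, -5.9, -1.5]
finger_gap: 11.0
finger_force: 30.0
```

Call:
jog_arm([
  {"offset":[0,0,0],"angular":[0,0,-0.1],"jaw":4},
  {"offset":[0,0,0],"angular":[0,0,-0.2],"jaw":4},
  {"offset":[0,0,0],"angular":[0,0,-0.3],"jaw":4},
  {"offset":[0,0,0],"angular":[0,0,-0.4],"jaw":4},
  {"offset":[0,0,0],"angular":[0,0,-0.5],"jaw":4},
  {"offset":[0,0,0],"angular":[0,0,-0.6],"jaw":4},
  {"offset":[0,0,0],"angular":[0,0,-0.7],"jaw":4},
  {"offset":[0,0,0],"angular":[0,0,-0.7],"jaw":4},
])

```text
time_s: 9.7
position: [567.7, -406.5, 57.3]
ee_rot: [3.113, 0.413, 0.001]
ft_force: [-0.2, -4.9, 0.1]
finger_gap: 10.4
finger_force: 30.0
```

```bash
python3 -c "
from h import *
go(567.3,-405.5,56,14.4)"
```

```text
off [-0.2 -1.   1.3] ang [ 0.002 -0.001  0.012]
```

Turned. I release, rise, and move back towards the bar at the same orientation.

Call:
jog_arm([
  {"offset":[0,0,0],"angular":[0,0,0],"jaw":45},
  {"offset":[0,0,0],"angular":[0,0,0],"jaw":45},
  {"offset":[0,0,0],"angular":[0,0,0],"jaw":45},
  {"offset":[0,0,0],"angular":[0,0,0],"jaw":45},
  {"offset":[0,0,-40],"angular":[0,0,0],"jaw":45},
  {"offset":[0,0,-80],"angular":[0,0,0],"jaw":45},
  {"offset":[0,0,-120],"angular":[0,0,0],"jaw":45},
  {"offset":[0,0,-125],"angular":[0,0,0],"jaw":45},
])

```text
time_s: 10.5
position: [569.9, -407.5, 189.1]
ee_rot: [3.106, 0.414, 0.01]
ft_force: [-0.3, -0.2, -0.1]
finger_gap: 45.1
finger_force: 0.0
```

```bash
python3 -c "
from h import *
go(548.1,-330.3,182,14.4)"
```

```text
off [ -0.9 -80.2   6.4] ang [ 0.009 -0.005  0.014]
```

Call:
jog_arm([
  {"offset":[-0.9,-40,0],"angular":[0,0,0.014],"jaw":40},
  {"offset":[-0.9,-70,0],"angular":[0,0,0.014],"jaw":40},
  {"offset":[-0.9,-80.2,0],"angular":[0,0,0.014],"jaw":40},
  {"offset":[-0.9,-80.2,0],"angular":[0,0,0.014],"jaw":40},
  {"offset":[-0.9,-80.2,0],"angular":[0,0,0.014],"jaw":40},
])

```text
time_s: 11.0
position: [545.8, -329.1, 182.0]
ee_rot: [3.116, 0.394, 0.0]
ft_force: [1.4, -0.4, -0.4]
finger_gap: 40.1
finger_force: 0.0
```

```bash
python3 look.py w4.png; python3 -c "
from h import *
go(548.1,-330.3,57,14.4)"
```

```text
35 56 px [283. 200.] 14636 z [44.5 46. ] ((547.605224609375, -330.3048095703125), (86.84952545166016, 186.31350708007812), 14.386712074279785)
74 115 px [283. 213.] 615 z [80.2 81.5] ((548.544921875, -330.15618896484375), (38.81911849975586, 11.40977954864502), 14.241265296936035)
74 115 px [192. 215.] 627 z [86.8 88.3] ((529.0399780273438, -254.68255615234375), (35.322696685791016, 10.400106430053711), 14.949753761291504)
74 115 px [374. 214.] 641 z [86.7 88.3] ((567.6005859375, -405.0946960449219), (35.43622970581055, 10.298550605773926), 14.069148063659668)
[ 545.80422055 -329.4526364   181.96334025] 11.05
off [  2.    1.3 125. ] ang [ 0.001 -0.    -0.   ]
```

View pics/w4.png

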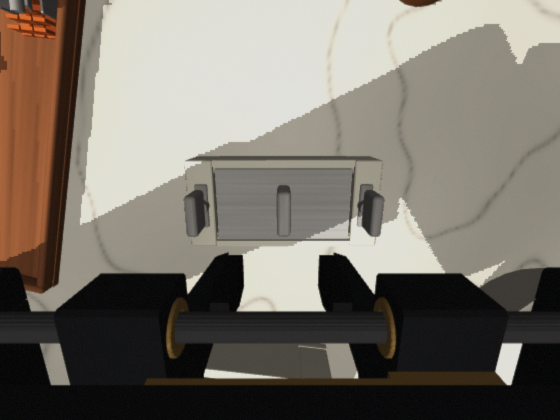

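Both wings, at (192,215) and (374,214), now lie across the box, parallel to its ends. The bar is at (283,213). I grip the bar.

Call:
jog_arm([
  {"offset":[2,1.2,50],"angular":[0,0,0],"jaw":40},
  {"offset":[2,1.2,90],"angular":[0,0,0],"jaw":40},
  {"offset":[2,1.2,115],"angular":[0,0,0],"jaw":40},
  {"offset":[2,1.2,131],"angular":[0,0,0],"jaw":40},
  {"offset":[2,1.2,131],"angular":[0,0,0],"jaw":40},
  {"offset":[2,1.2,131],"angular":[0,0,0],"jaw":40},
])

```text
time_s: 11.65
position: [548.3, -330.0, 51.8]
ee_rot: [3.116, 0.393, 0.001]
ft_force: [-0.9, 0.3, 0.5]
finger_gap: 39.6
finger_force: 0.0
```

Call:
jog_arm([
  {"offset":[0,0,0],"angular":[0,0,0],"jaw":5},
  {"offset":[0,0,0],"angular":[0,0,0],"jaw":5},
  {"offset":[0,0,0],"angular":[0,0,0],"jaw":5},
  {"offset":[0,0,0],"angular":[0,0,0],"jaw":5},
  {"offset":[0,0,0],"angular":[0,0,0],"jaw":5},
  {"offset":[0,0,0],"angular":[0,0,0],"jaw":5},
])

```text
time_s: 12.25
position: [548.2, -329.5, 52.0]
ee_rot: [3.116, 0.394, 0.002]
ft_force: [-0.7, 0.6, 5.7]
finger_gap: 11.8
finger_force: 30.0
```

Call:
jog_arm([
  {"offset":[0,0,-5],"angular":[0,0,0],"jaw":5},
  {"offset":[0,0,-10],"angular":[0,0,0],"jaw":5},
  {"offset":[0,0,-18],"angular":[0,0,0],"jaw":5},
  {"offset":[0,0,-30],"angular":[0,0,0],"jaw":5},
  {"offset":[0,0,-50],"angular":[0,0,0],"jaw":5},
  {"offset":[0,0,-75],"angular":[0,0,0],"jaw":5},
  {"offset":[0,0,-100],"angular":[0,0,0],"jaw":5},
  {"offset":[0,0,-110],"angular":[0,0,0],"jaw":5},
])

```text
time_s: 13.05
position: [549.0, -329.8, 164.8]
ee_rot: [3.113, 0.394, 0.005]
ft_force: [0.3, -0.5, -1.5]
finger_gap: 12.0
finger_force: 30.0
```

```bash
python3 - <<'E'
from h import *
print(get_obs()['ft_force'],get_obs()['finger_gap'])
W=np.load('W.npy');v,u=np.mgrid[:420,:560]
hsv=cv2.cvtColor(cv2.imread('pics/top1.png'),cv2.COLOR_BGR2HSV)
m=(u>225)&(u<338)&(v>105)&(v<258)&(hsv[...,1]>100)&(hsv[...,0]<20)&(W[...,2]>20)
c,s,a=cv2.minAreaRect(W[m][:,:2].astype(np.float32))
# long (x) axis of the tray: second side, direction a+90
b=np.radians(a-90);ax=np.array([np.cos(b),np.sin(b)])
spot=np.array(c)-ax*(180-95);print(c,s,a,ax,spot)
go(*spot,160,a-90)
E
```

```text
[ 0.33712447 -0.45160458 -1.48078741] 12.008493601588379
(560.005615234375, 20.12377166748047) (238.4940185546875, 358.844482421875) 87.81689453125 [ 0.99927419 -0.03809316] [475.0673089   23.36169023]
off [  16.4 -360.5    3.4] ang [ 0.004 -0.003  0.29 ]
```

Call:
jog_arm([
  {"offset":[0.5,-12,0],"angular":[0,0,0.01],"jaw":5},
  {"offset":[1.5,-35,0],"angular":[0,0,0.03],"jaw":5},
  {"offset":[3,-67,0],"angular":[0,0,0.055],"jaw":5},
  {"offset":[4.5,-99,0],"angular":[0,0,0.08],"jaw":5},
  {"offset":[6,-131,0],"angular":[0,0,0.106],"jaw":5},
  {"offset":[7.4,-163,0],"angular":[0,0,0.132],"jaw":5},
  {"offset":[8.3,-183,0],"angular":[0,0,0.148],"jaw":5},
  {"offset":[8.7,-190,0],"angular":[0,0,0.154],"jaw":5},
])

```text
time_s: 13.85
position: [507.1, -139.7, 159.4]
ee_rot: [-3.135, -0.155, 0.004]
ft_force: [0.4, -0.1, -2.4]
finger_gap: 12.0
finger_force: 30.0
```

```bash
python3 -c "
from h import *
print(get_obs()['finger_gap']);go(474,22,150,-2.2)"
```

```text
11.995288689782074
off [ -16.9 -164.1    9.8] ang [-0.002  0.003  0.137]
```

Call:
jog_arm([
  {"offset":[-1,-10,0],"angular":[0,0,0.01],"jaw":5},
  {"offset":[-3.5,-33,0],"angular":[0,0,0.03],"jaw":5},
  {"offset":[-7,-65,0],"angular":[0,0,0.055],"jaw":5},
  {"offset":[-10,-97,0],"angular":[0,0,0.08],"jaw":5},
  {"offset":[-13.5,-129,3],"angular":[0,0,0.106],"jaw":5},
  {"offset":[-16,-155,6],"angular":[0,0,0.13],"jaw":5},
  {"offset":[-16.9,-164,9],"angular":[0,0,0.137],"jaw":5},
  {"offset":[-16.9,-164,9],"angular":[0,0,0.137],"jaw":5},
])

```text
time_s: 14.65
position: [475.6, 19.3, 151.3]
ee_rot: [-3.141, 0.06, 0.002]
ft_force: [0.8, -1.2, -3.1]
finger_gap: 11.9
finger_force: 30.0
```

```bash
python3 - <<'E'
from h import *
cal=calibration('wrist');im,d=snap('wrist','w5.png');W=world('wrist',d,cal)
print(get_obs()['position'],get_obs()['finger_gap'])
m=(d>0)&(abs(W[...,0]-474)<100)&(abs(W[...,1]-22)<100)
for lo,hi in [(1,16),(130,150),(150,200)]:
    q=W[m&(W[...,2]>lo)&(W[...,2]<hi)].astype(np.float32);print(lo,len(q),np.percentile(q[:,2],[10,50,90]).round(1),cv2.minAreaRect(q[:,:2].copy()))
go(474,22,21,-2.2)
E
```

```text
[476.1022273  18.4642816 151.6792898] 11.82637210757765
1 22292 [6.7 7.6 8.5] ((523.6388549804688, 22.005294799804688), (199.98829650878906, 100.71837615966797), 89.998779296875)
130 14595 [143.  143.9 144.7] ((477.9727478027344, 20.161388397216797), (130.29393005371094, 64.4971923828125), 87.81692504882812)
150 5345 [160.5 179.2 195.1] ((480.50927734375, 20.345623016357422), (42.08740234375, 30.05410385131836), 86.22151947021484)
off [ -2.2  -3.5 130.7] ang [ 0.  0. -0.]
```

View pics/w5.png

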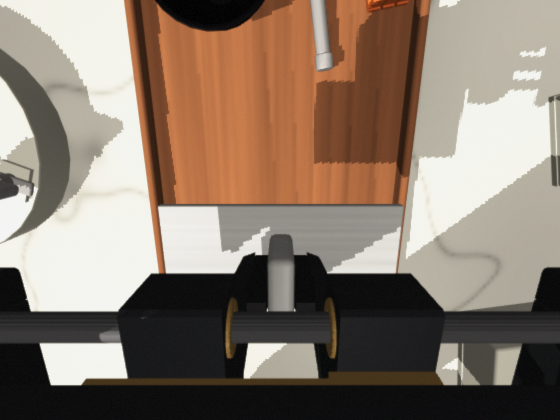

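The cover hangs level over the clear half, with its far edge at row 205. The handle tip at (323,68) and the bowl are well clear. I lower it.

Call:
jog_arm([
  {"offset":[-1,-1.5,15],"angular":[0,0,0],"jaw":5},
  {"offset":[-2,-3,45],"angular":[0,0,0],"jaw":5},
  {"offset":[-2,-3,75],"angular":[0,0,0],"jaw":5},
  {"offset":[-2,-3,100],"angular":[0,0,0],"jaw":5},
  {"offset":[-2,-3,114],"angular":[0,0,0],"jaw":5},
  {"offset":[-2,-3,121],"angular":[0,0,0],"jaw":5},
  {"offset":[-2,-3,124],"angular":[0,0,0],"jaw":5},
  {"offset":[-2,-3,124],"angular":[0,0,0],"jaw":5},
])

```text
time_s: 15.5
position: [474.8, 21.1, 28.2]
ee_rot: [3.141, -0.063, 0.001]
ft_force: [-0.7, 0.1, -1.5]
finger_gap: 11.2
finger_force: 30.0
```

Call:
jog_arm([
  {"offset":[0,0,1],"angular":[0,0,0],"jaw":5},
  {"offset":[0,0,2],"angular":[0,0,0],"jaw":5},
  {"offset":[0,0,3],"angular":[0,0,0],"jaw":5},
  {"offset":[0,0,4],"angular":[0,0,0],"jaw":5},
  {"offset":[0,0,4],"angular":[0,0,0],"jaw":5},
])

```text
time_s: 16.0
position: [474.1, 21.9, 24.0]
ee_rot: [3.141, -0.062, 0.0]
ft_force: [-0.9, -0.3, -1.2]
finger_gap: 11.7
finger_force: 30.0
```

Call:
jog_arm([
  {"offset":[0,0,1],"angular":[0,0,0],"jaw":5},
  {"offset":[0,0,2],"angular":[0,0,0],"jaw":5},
  {"offset":[0,0,3],"angular":[0,0,0],"jaw":5},
  {"offset":[0,0,3],"angular":[0,0,0],"jaw":5},
])

```text
time_s: 16.4
position: [474.0, 21.9, 20.8]
ee_rot: [-3.141, 0.062, 0.001]
ft_force: [-0.4, 1.0, -2.4]
finger_gap: 11.4
finger_force: 30.0
```

Call:
jog_arm([
  {"offset":[0,0,0.7],"angular":[0,0,0],"jaw":5},
  {"offset":[0,0,1.2],"angular":[0,0,0],"jaw":5},
  {"offset":[0,0,1.2],"angular":[0,0,0],"jaw":5},
])

```text
time_s: 16.7
position: [474.2, 21.8, 20.0]
ee_rot: [3.141, -0.062, -0.0]
ft_force: [-1.1, 0.8, 1.2]
finger_gap: 11.7
finger_force: 30.0
```

Call:
jog_arm([
  {"offset":[0,0,0.5],"angular":[0,0,0],"jaw":5},
  {"offset":[0,0,0.5],"angular":[0,0,0],"jaw":5},
])

```text
time_s: 16.9
position: [474.2, 21.8, 20.0]
ee_rot: [3.141, -0.062, -0.0]
ft_force: [-4.8, 0.9, 9.0]
finger_gap: 11.6
finger_force: 30.0
```

Contact at 9 N, so I release and rise.

Call:
jog_arm([
  {"offset":[0,0,0],"angular":[0,0,0],"jaw":35},
  {"offset":[0,0,0],"angular":[0,0,0],"jaw":35},
  {"offset":[0,0,0],"angular":[0,0,0],"jaw":35},
  {"offset":[0,0,0],"angular":[0,0,0],"jaw":35},
  {"offset":[0,0,-20],"angular":[0,0,0],"jaw":35},
  {"offset":[0,0,-60],"angular":[0,0,0],"jaw":35},
  {"offset":[0,0,-110],"angular":[0,0,0],"jaw":35},
  {"offset":[0,0,-150],"angular":[0,0,0],"jaw":35},
])

```text
time_s: 17.7
position: [474.4, 21.8, 171.5]
ee_rot: [3.141, -0.062, 0.002]
ft_force: [2.0, -0.4, -0.7]
finger_gap: 34.6
finger_force: 0.0
```

Call:
jog_arm([
  {"offset":[0,0,-20],"angular":[0,0,0],"jaw":35},
  {"offset":[0,0,-20],"angular":[0,0,0],"jaw":35},
  {"offset":[0,0,-20],"angular":[0,0,0],"jaw":35},
])

```text
time_s: 18.0
position: [474.0, 21.9, 188.8]
ee_rot: [-3.141, 0.062, -0.0]
ft_force: [0.1, 0.2, -0.2]
finger_gap: 35.3
finger_force: 0.0
```

```bash
python3 - <<'E'
from h import *
cal=calibration('wrist');im,d=snap('wrist','w6.png');W=world('wrist',d,cal)
m=(d>0)&(abs(W[...,0]-474)<100)&(abs(W[...,1]-22)<100)
for lo,hi in [(10.5,17),(40,60)]:
    q=W[m&(W[...,2]>lo)&(W[...,2]<hi)].astype(np.float32);print(lo,len(q),np.percentile(q[:,2],[5,50,95]).round(1),cv2.minAreaRect(q[:,:2].copy()))
E
```

```text
10.5 7034 [11.4 12.6 13.9] ((446.33441162109375, 19.167892456054688), (198.74862670898438, 123.31301879882812), 87.7455825805664)
40 470 [46.1 48.2 49.5] ((473.8234558105469, 23.016845703125), (11.021819114685059, 39.21329116821289), 87.80020141601562)
```

View pics/w6.png

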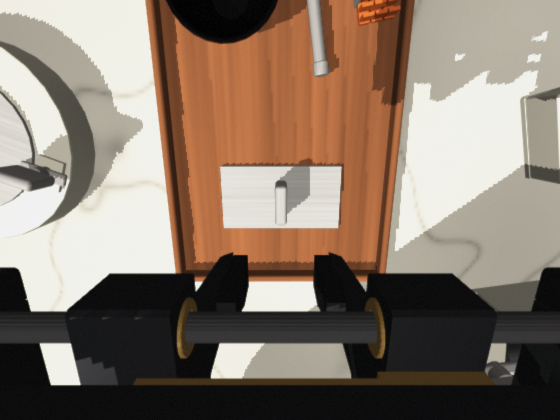

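The cover lies flat (plate top at z≈12.6) and centred in the near half of the tray, around (281,197). The bowl and handle have not moved. Handing in.

```bash
python3 -c "
from workcell import *
print(close_job())"
```

```text
the job is handed in; nothing more can be done
None
```

Both thumbscrews on the small battery box are loosened a quarter turn, the cover lies flat in the middle of the tray's near half, and the job was handed in at about 18 s of the 72 s allowed; the soap unit and bowl were not touched.

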